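# Unclip the cover of a sensor hub and take it off

## Robot

A 6-joint arm with a two-finger parallel gripper is mounted at the origin on a cart in front of the work surface, level with it; the furniture and walls round the work are solid. World frame = base frame: x ahead of the robot, y to its left, z up, the work surface at z = 0. Lengths are in mm, angles in degrees, forces in N, time in s.
With the tool pointing down it reaches from about 275 to 775 mm from the base axis. Payload 14.6 kg.
Tool frame: the origin (TCP) lies at the very end of the fingers, on their centre line; the grasp point (between the pads) lies 19 mm behind it; z points along the fingers, y is the direction in which the jaws open and shut (so a half turn about z gives the same grasp; the last joint's range is limited). The gripper opens to 85 mm and grips with 20 to 120 N. Pads are 22 mm wide; open, the fingers measure 114 mm over their backs; the gripper's body (76 mm by 85 mm) begins 54 mm behind the grasp point. The pads swing forward as they close: fully open they stand 13 mm farther back than shut.
Start: joints at [66.389, 15.075, -2.767, 72.158, 0, 81.102], TCP at [133.348, 507.786, 231.278] pointing down, gripper open.
Joint ranges: [-151.79, 151.79], [-50.71, 97.33], [-67.44, 78.34], [-121.81, 120.89], [-77.56, 73.72], [-180, 180]. Speed limits (degrees/s): [108.29, 108.29, 147.25, 159.86, 180, 180].

## Interface

Orientations are given as [roll, pitch, yaw] about the fixed x, y, z axes, in that order (R = Rz(yaw) Ry(pitch) Rx(roll)).
In Python, from cell import robot, camera, get_calibration, job_done gives the robot as it stands.
- The arm moves only by the tool apply_moves, never from a script. Its argument "series" is a list of rows, each a list of 5 numbers: the closure, from 0 (fully open) to 1 (shut), then the shift along the world's x, y, z in m, then the turn about the world's z in degrees. A call has 1 to 10 rows; each row is the pose to reach, as a shift and turn from the pose commanded when the call began; what a row does not reach only later rows make up. A row lasts 1/10 s, in which the tool goes at most 50 mm and 8.59 degrees, less where a joint would pass 70% of its speed; a pose out of reach is approached as far as the arm can. A call with a gripper value outside its range is refused whole. The fingers move at their own pace and stop on an object; "force" is the grip in N (left out, the last holds). Time passes only in rows, so rows that repeat a pose let the fingers close. It gives the time, the measured TCP pose, the force and the opening at its end, in the units of the state.
- robot.get_state(): the state, without advancing time (a new reading comes with each control period).
- camera(name): name is "scene" or "side" or "wrist"; returns (picture, depth): 480x640x3 uint8, red, green, blue; 480x640 float32, mm along the optical axis (not along the pixel's ray), 0 where there is no reading.
- get_calibration(name): a dict with "intrinsics" (3x3 intrinsics, pixels), "R" (3x3) and "t" (3): a world point X has camera coordinates R X + t. Camera axes: x right, y down, z forward; pixel columns grow to the right and rows downward; lengths in mm; the calibration is good to about 2 mm. A picture is of the moment at which its call begins: read the wrist's pose just before it. get_calibration takes no time and is no camera call; for the wrist camera it gives the pose at the moment of the call.
- job_done(): hands the job in, once; it reports no verdict.
The state is a dict: "time": time; "q": joint angles; "dq": joint speeds; "joint_efforts": joint torques, N m; "position": TCP position; "eef_rot": TCP orientation; "contact_force": force on the tool from outside, world axes, zero at the start; "torque": the same for the moment, N m; "finger_gap": finger opening in mm.
Only numpy, scipy, OpenCV 4.12 (cv2) and the standard library are available. Lean on these libraries where they do the work, as an engineer would, in place of code of your own. Each camera call takes 0.05 s, during which the arm holds its last target. There are 200 camera calls.

## Task

Open the small sensor hub that is screwed to the bench. Its grey cover is held by one snap tab at the front: with a fingertip press the tab's thumb bar straight in, by feel and gently, only until it comes up against its end stop (it snaps off if forced), and while still pressing draw it up until the front edge of the cover has come loose and stays up by itself. Then take hold of the cover, swing its front up so that the two lugs at the back come out without being wrenched, lift the cover off and set it down gently, right way up, on the middle of the black pallet; let go of it and leave the other things where they are.

Things in the scene. Friction and masses are not known exactly. Their poses are not given: they have to be found in the camera images.
- housing: Dark base of the hub, fixed to the bench: 128 (x) x 46 (y) x 36 mm on a 142 x 62 x 4 mm aluminium flange with corner screws. Origin: centre of its underside, on the bench; x from the front (tab, turned roughly to the robot) to the back, y left, z up. Lengths in all these notes are mm in this frame, with the cover clipped in.
- lug_axis (a point): Fixed point of the housing at x 62, y 0, z 40: middle of the line about which the cover's front swings up. Two lugs of the cover (x 60 to 66.5, z 38.5 to 42) sit here in slots under a bar (top at z 49), with 1.5 play: swing up about 0.25 rad, draw about 10 to the front, then lift. Forcing the cover against the housing with over 30 N breaks them.
- cover: Light grey clip-in cover on the housing, the loose part to take off, 0.07 to 0.11 kg: a hollow shell, x -66 to 60, y -26 to 26 (52 wide; 3 wider than the housing on each side, so that fingers can take its two long sides), z 36 to 63. Axes as the housing's; origin at the centre of its lower edge, z 36.
- cover_mid (a point): The middle of the cover, half-way up it: 13.5 above its lower edge and below its top.
- cover_front (a point): Middle of the cover's front upper edge: z 63 when clipped in, about 69 when its hooks have come free and rest on top of the catch (then it stays up by itself).
- tab: Snap tab of the cover, in a notch at its front: a flexing leaf with two hooks under a steel catch of the housing and a thumb bar out in front. Pressed along +x it gives straight in: the cover first shifts back up to 1.5, then about 2 N, growing 0.4 N per mm. It snaps at over 20 N. Origin: the leaf's root, 23 behind and 16.5 above the thumb bar's front middle.
- tab_face (a point): Middle of the thumb bar's front face, x -83, y 0, z 45.5 at rest. Round bar, 29 wide (y), 8 high, 17 out from the cover, free in front and below. The hooks come free after 1.5 to 9.5 of its travel (differs from unit to unit, not visible); a rigid end stop 1.5 further on, met at 3 to 6 N; force over 8 N means it is reached. A finger pressing there and moving up 10 takes the cover's front along.
- pallet: Black grooved pallet lying on the bench, fixed: 150 (its x) x 250 (its y) x 12 mm, rim 12 high, ribs along its y 10 high (the cover comes to stand on rim or ribs). Origin: centre of its underside.
- ipa_bottle: Blue dispenser bottle with white top, diameter 65, 97 high, standing; to be left alone. Origin: centre of its underside.
- tape_roll_2: Black tape roll lying flat, diameter 64, 19 high; to be left alone. Origin: centre of its underside.
- module_3: Black moulded module lying flat, 22 x 66 x 8; to be left alone. Origin: centre of its underside.

How it is judged:
By the outcome, as a careful person would: the job done as asked, in the order asked, and still so for the second after the job is handed in, with the robot touching nothing.
It also fails if it takes over 58 s, if anything falls off the work surface, if the arm or the gripper's body presses on something with over 40 N, if the wrist force passes 120 N, or if a joint passes its speed limit or range.

## Working session

There is one attempt and no reset: what is moved stays moved. The work goes in short steps, Python scripts to look and compute and a tool call to move; the robot and the scene stay as the last step left them, time stands still between calls to the robot, and variables do not carry over. Pictures are saved under pics/ and viewed, about 8 in all and at most 12, crops included, and the job is handed in when it is done.

Besides the shell and the picture viewer there is one more tool, called after "Emit:" as name(argument=value, ...), one argument or row to a line, values as JSON. apply_moves: Moves the arm, as the interface text tells. Its arguments: {"type":"object","properties":{"series":{"type":"array"},"force":{"type":"number"}},"required":["series"]}

```bash
mkdir -p pics; cat > h.py <<'E'
from cell import robot, camera, get_calibration, job_done
import numpy as np, cv2
def snap(n,f):
    c=get_calibration(n); p,d=camera(n); cv2.imwrite(f'pics/{f}.png',p[:,:,::-1]); np.savez(f'pics/{f}.npz',p=p,d=d,**{k:np.array(v) for k,v in c.items()})
def load(f): return np.load(f'pics/{f}.npz')
def w(f,u,v,z=None,r=1):
    D=load(f);K=D['intrinsics'];R=D['R'];t=D['t']
    ray=np.linalg.inv(K)@[u,v,1.]
    if z is None:
        d=D['d'][v-r:v+r+1,u-r:u+r+1]; d=d[d>0]
        return R.T@(ray*np.median(d)-t) if len(d) else None
    o=-R.T@t; dr=R.T@ray
    return o+dr*(z-o[2])/dr[2]
def proj(f,X):
    D=load(f);c=D['R']@np.array(X,float)+D['t'];q=D['intrinsics']@c;return q[:2]/q[2]
E
python3 - <<'E'
from h import *
np.set_printoptions(precision=1,suppress=True)
for n in('scene','side','wrist'): snap(n,n+'0')
for n in('scene','side','wrist'):
    D=load(n+'0'); print(n,-D['R'].T@D['t'],D['R'][2])
print(robot.get_state())
E
```

```text
scene [ 213.1 -793.5  784.8] [ 0.4  0.6 -0.7]
side [379.3 491.  713.3] [ 0.2 -0.7 -0.7]
wrist [ 58.3 528.1 372.9] [ 0.3 -0.1 -1. ]
{'time': 0.15, 'q': array([66.4, 15.1, -2.8, 72.2, -0. , 81.1]), 'dq': array([ 0.1, -0. ,  0.1, -0.1,  0. ,  0.1]), 'joint_efforts': array([  0. , -63.8,  38.5,   0. ,  -0. ,   0. ]), 'position': array([133.3, 507.6, 230.9]), 'eef_rot': array([-180. ,   -0. ,  165.3]), 'contact_force': array([0.2, 1. , 0.3]), 'torque': array([-0.,  0., -0.]), 'finger_gap': 85.18692276577046}
```

View pics/scene0.png

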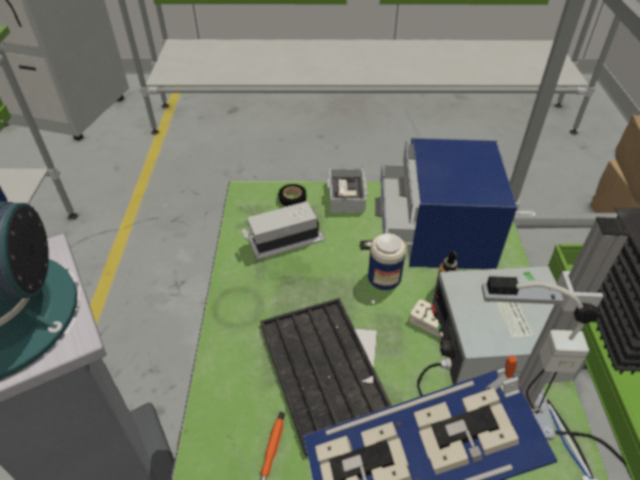

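The scene view shows the grey hub near (283,230), the black pallet at (325,370), the bottle at (386,262) and the tape roll at (292,195).

View pics/side0.png

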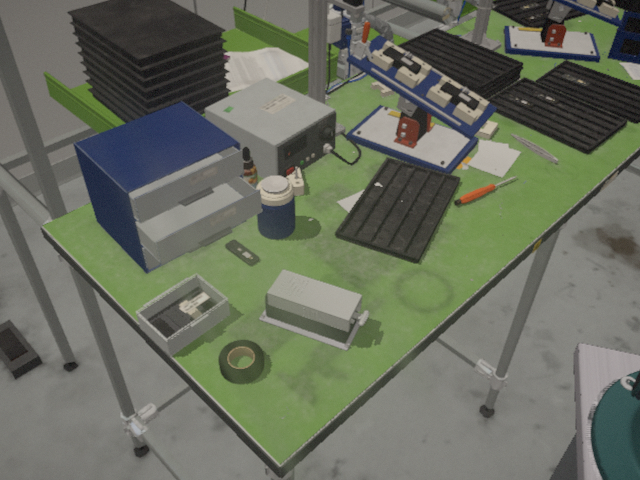

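```bash
python3 - <<'E'
from h import *
np.set_printoptions(precision=1,suppress=True)
for u,v in [(262,323),(338,301),(305,448),(325,370),(283,225),(386,262),(292,195),(250,220),(313,206),(320,226)]: print(u,v,w('scene0',u,v), w('scene0',u,v,12))
E
```

```text
262 323 [ 400.6 -260.1   11.9] [ 400.6 -260.2   12. ]
338 301 [ 540.2 -284.5   10.6] [ 539.6 -285.4   12. ]
305 448 [ 359.6 -489.8   12.1] [ 359.6 -489.8   12. ]
325 370 [ 450.9 -390.8    4.7] [ 448.7 -394.6   12. ]
283 225 [ 522.  -108.6   63.1] [543.8 -60.1  12. ]
386 262 [ 630.  -297.1   77.5] [ 668.6 -251.2   12. ]
292 195 [609.7  26.1   0.7] [603.9  14.3  12. ]
250 220 [472.7 -64.5  63.6] [491.3 -12.3  12. ]
313 206 [632.4 -28.6   0.2] [626.  -40.1  12. ]
320 226 [613.9 -91.2   1.1] [ 608.3 -100.9   12. ]
```

```bash
python3 - <<'E'
from h import *
np.set_printoptions(precision=1,suppress=True)
def cloud(f):
    D=load(f);d=D['d'];v,u=np.nonzero(d>0);z=d[v,u]
    P=np.linalg.inv(D['intrinsics'])@np.stack([u*z,v*z,z]);return (D['R'].T@(P-D['t'][:,None])).T,D['p'][v,u]
for f in('scene0','side0'):
    X,c=cloud(f)
    for nm,lo,hi,b in(('top',59,68,(420,620,-150,-20)),('flange',2.5,7,(400,640,-170,0)),('tab',40,52,(400,640,-170,0)),('pal',8,15,(340,570,-540,-230))):
        m=(X[:,2]>lo)&(X[:,2]<hi)&(X[:,0]>b[0])&(X[:,0]<b[1])&(X[:,1]>b[2])&(X[:,1]<b[3])
        Q=X[m]
        print(f,nm,len(Q),Q.mean(0),cv2.minAreaRect(Q[:,:2].astype(np.float32)))
p=cv2.imread('pics/side0.png')[255:360,245:385]
p=cv2.resize(p,None,fx=5,fy=5,interpolation=3);cv2.imwrite('pics/c1.png',p)
E
```

```text
scene0 top 1260 [528.6 -89.4  63.2] ((529.9277954101562, -88.41378784179688), (56.90068054199219, 126.42371368408203), 82.62859344482422)
scene0 flange 638 [ 513.8 -105.3    4. ] ((520.3641357421875, -85.130859375), (239.0704803466797, 169.60984802246094), 0.033580660820007324)
scene0 tab 397 [ 511.5 -103.1   46.3] ((524.4530029296875, -89.76762390136719), (55.72615051269531, 150.1378631591797), 79.18270874023438)
scene0 pal 2912 [ 447.8 -378.3   11. ] ((456.6015319824219, -376.84796142578125), (246.79388427734375, 230.45474243164062), 88.8222885131836)
side0 top 2461 [531.6 -83.   62. ] ((533.0088500976562, -84.91726684570312), (54.774314880371094, 126.41170501708984), 81.28150177001953)
side0 flange 555 [530.9 -63.2   4. ] ((520.7993774414062, -96.2955093383789), (219.2208709716797, 158.0591583251953), 6.275131702423096)
side0 tab 668 [515.  -64.4  46.3] ((526.0017700195312, -65.47865295410156), (150.5854949951172, 48.42220687866211), 9.320324897766113)
side0 pal 2187 [ 446.  -400.4   10.3] ((455.15228271484375, -394.3331298828125), (291.0125732421875, 229.56826782226562), 89.85523223876953)
```

View pics/c1.png

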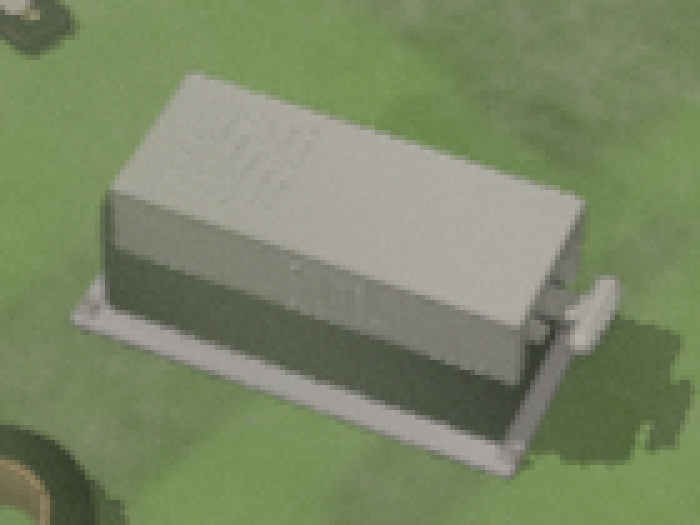

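The crop shows the cover top corners at (195,72), (583,202), (525,322), (110,190) and the thumb bar's front face at about (600,315), in crop pixels.

```bash
python3 - <<'E'
from h import *
np.set_printoptions(precision=1,suppress=True)
C=[w('side0',245+u/5,255+v/5,63) for u,v in [(583,202),(525,322),(110,190),(195,72)]]
fr=(C[0]+C[1])/2;bk=(C[2]+C[3])/2;d=bk-fr
print(np.array(C),fr,bk,np.linalg.norm(d),np.degrees(np.arctan2(d[1],d[0])),(fr+bk)/2)
for u,v in[(595,350),(612,283)]:print(w('side0',245+u/5,255+v/5,45.5))
for z,L in((12,[(460,181),(418,259),(338,236),(388,158)]),):
    print(np.array([w('side0',u,v,z) for u,v in L]))
print(np.array([w('scene0',u,v,63) for u,v in [(247,222),(313,203),(319,226),(257,241)]]))
p=cv2.imread('pics/scene0.png')[185:265,230:335]
p1=cv2.resize(p,None,fx=5,fy=5,interpolation=3)
p=cv2.imread('pics/side0.png')[150:270,325:475]
p2=cv2.resize(p,None,fx=4,fy=4,interpolation=3)[:400]
cv2.imwrite('pics/c2.png',p1)
E
```

```text
[[ 466.7  -99.2   63. ]
 [ 472.4  -51.5   63. ]
 [ 597.1  -66.4   63. ]
 [ 588.1 -118.1   63. ]] [469.6 -75.4  63. ] [592.6 -92.2  63. ] 124.20444642636159 -7.806482504046545 [531.1 -83.8  63. ]
[453.9 -61.6  45.5]
[454.4 -87.   45.5]
[[ 357.5 -480.6   12. ]
 [ 402.2 -249.2   12. ]
 [ 540.9 -266.9   12. ]
 [ 501.5 -515.7   12. ]]
[[ 465.5  -66.1   63. ]
 [ 603.2  -82.    63. ]
 [ 580.6 -145.7   63. ]
 [ 460.4 -122.5   63. ]]
```

View pics/c2.png

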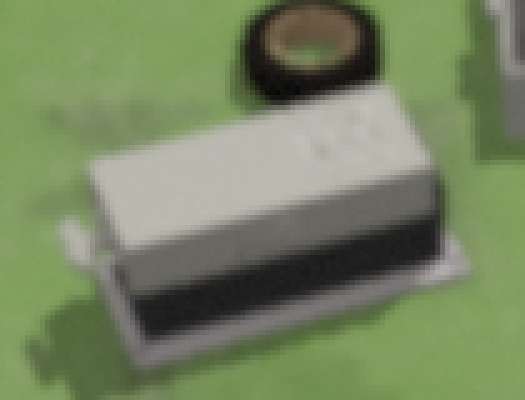

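The scene crop agrees with the side view: thumb bar at (75,245) to the left of the cover. Hub yaw is about -8°, origin about (533,-86) and tab_face about (452,-74,45.5). I'll move in front of the tab for a closer wrist look.

Emit:
apply_moves(
  series=[
    [1,0.272,-0.576,0,6.7],
    [1,0.272,-0.576,0,6.7],
    [1,0.272,-0.576,0,6.7],
    [1,0.272,-0.576,0,6.7],
    [1,0.272,-0.576,0,6.7],
    [1,0.272,-0.576,0,6.7],
    [1,0.272,-0.576,0,6.7],
    [1,0.272,-0.576,0,6.7],
    [1,0.272,-0.576,0,6.7],
    [1,0.272,-0.576,0,6.7],
  ],
  force=20,
)

```text
time: 1.15
position: [338.8, 73.5, 231.4]
eef_rot: [180.0, 0.0, 172.0]
contact_force: [0.9, 1.2, -0.5]
finger_gap: -0.2
```

Emit:
apply_moves(
  series=[
    [1,0.062,-0.132,-0.03,0],
    [1,0.062,-0.132,-0.05,0],
    [1,0.062,-0.132,-0.05,0],
    [1,0.062,-0.132,-0.05,0],
    [1,0.062,-0.132,-0.05,0],
    [1,0.062,-0.132,-0.05,0],
  ],
)

```text
time: 1.75
position: [400.2, -56.1, 181.6]
eef_rot: [180.0, -0.0, 172.0]
contact_force: [0.2, 0.3, -0.1]
finger_gap: -0.3
```

```bash
python3 - <<'E'
from h import *
print(robot.get_state()); snap('wrist','w1')
for X in [(452,-74,45.5),(470,-77,63),(594,-93,63)]: print(proj('w1',X))
E
```

```text
{'time': 1.75, 'q': array([-1.95712821e+01,  4.66578947e+00, -2.39930903e+01,  6.13587348e+01,
        1.08286790e-02, -1.15753309e+01]), 'dq': array([ 1.03652866, -0.75760469,  0.07170762, -0.036265  , -0.10439634,
       -0.09807672]), 'joint_efforts': array([-2.01310694e+00, -4.23882973e+01,  3.65053940e+01, -2.04306711e-01,
       -4.18158760e-02, -3.67252040e-02]), 'position': array([400.2401566 , -56.05688826, 181.55593423]), 'eef_rot': array([ 1.79985857e+02, -1.50834612e-02,  1.72004049e+02]), 'contact_force': array([ 0.17615032,  0.34192768, -0.14052447]), 'torque': array([ 0.03959808, -0.03165682, -0.07382609]), 'finger_gap': -0.29311507300225137}
[302.0897843  298.36542587]
[300.94041819 330.32182506]
[304.37297214 460.03019865]
```

View pics/w1.png

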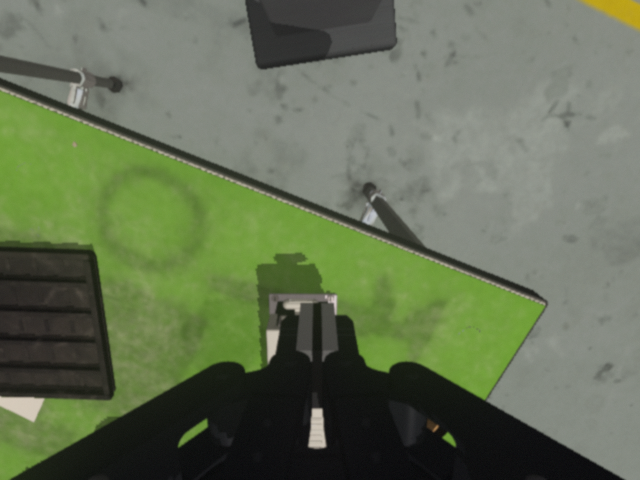

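The wrist view shows fingertips at (318,305) hiding most of the hub; the flange's front corners are visible at about (268,294) and (340,296).

```bash
python3 - <<'E'
from h import *
np.set_printoptions(precision=1,suppress=True)
a,b=w('w1',268,294,4),w('w1',340,296,4);print(a,b,np.linalg.norm(a-b))
m=(a+b)/2; th=np.arctan2(*(np.array([a-b])[0][:2]*[-1,1]*1)) 
d=(b-a)/np.linalg.norm(b-a);print('yaw',np.degrees(np.arctan2(-d[0],d[1])))
x=np.array([np.cos(np.radians(-8)),np.sin(np.radians(-8)),0])
print('O',m+71*x,'tab',m-12*x)
C=np.array([w('scene0',230+u/5,185+v/5,63) for u,v in [(90,160),(128,252),(437,165),(388,85)]])
fr=(C[0]+C[1])/2;bk=(C[2]+C[3])/2;d=bk-fr
print(C,np.linalg.norm(d),np.degrees(np.arctan2(d[1],d[0])),(fr+bk)/2+3*x)
p=cv2.imread('pics/w1.png')[230:330,220:380];cv2.imwrite('pics/c3.png',cv2.resize(p,None,fx=5,fy=5,interpolation=3))
E
```

```text
[ 462.7 -108.1    4. ] [473.6 -44.2   4. ] 64.79225137652006
yaw -9.755624429891506
O [538.5 -86.    4. ] tab [456.3 -74.5   4. ]
[[ 473.1  -54.1   63. ]
 [ 464.4 -107.7   63. ]
 [ 589.  -124.6   63. ]
 [ 595.3  -73.9   63. ]] 124.78403242493846 -8.452283774363515 [533.4 -90.5  63. ]
```

View pics/c3.png

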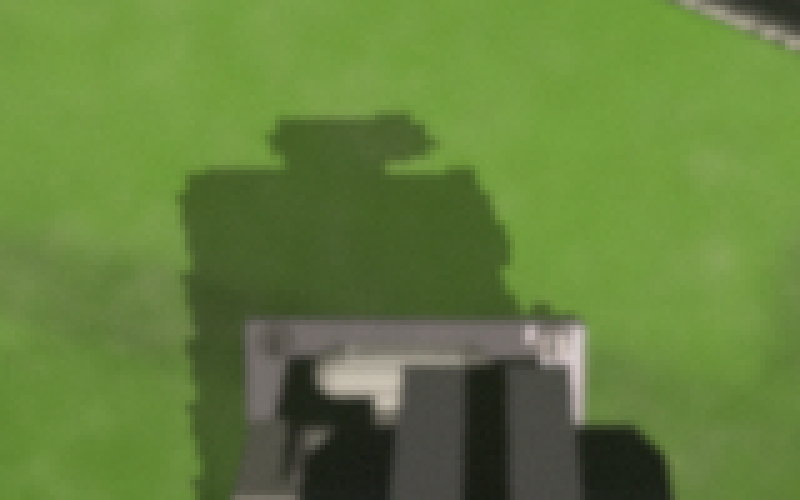

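The crop shows the bar's visible left end at (315,350), its centre about u=402, and a square flange edge, so the hub yaw is -8° and tab_face is about (453,-74.5). I'll descend in front of it.

Emit:
apply_moves(
  series=[
    [1,0.02,-0.015,-0.04,0],
    [1,0.026,-0.015,-0.08,0],
    [1,0.026,-0.015,-0.12,0],
    [1,0.026,-0.015,-0.145,0],
    [1,0.026,-0.015,-0.145,0],
    [1,0.026,-0.015,-0.145,0],
    [1,0.026,-0.015,-0.145,0],
  ],
)

```text
time: 2.5
position: [427.7, -71.7, 38.0]
eef_rot: [-180.0, 0.1, 172.0]
contact_force: [-1.1, 0.9, 0.8]
finger_gap: -0.1
```

```bash
python3 - <<'E'
from h import *
s=robot.get_state();print(s['position'],s['eef_rot'],s['contact_force'])
snap('side','s2')
u,v=proj('s2',(450,-74,45)).astype(int);print(u,v)
p=cv2.imread('pics/s2.png')[v-60:v+60,u-90:u+70];cv2.imwrite('pics/c4.png',cv2.resize(p,None,fx=5,fy=5,interpolation=3))
E
```

```text
[427.6516611  -71.65473807  37.96495539] [-1.79971711e+02  1.45405872e-01  1.72035488e+02] [-1.05493839  0.88005912  0.76412489]
368 319
```

View pics/c4.png

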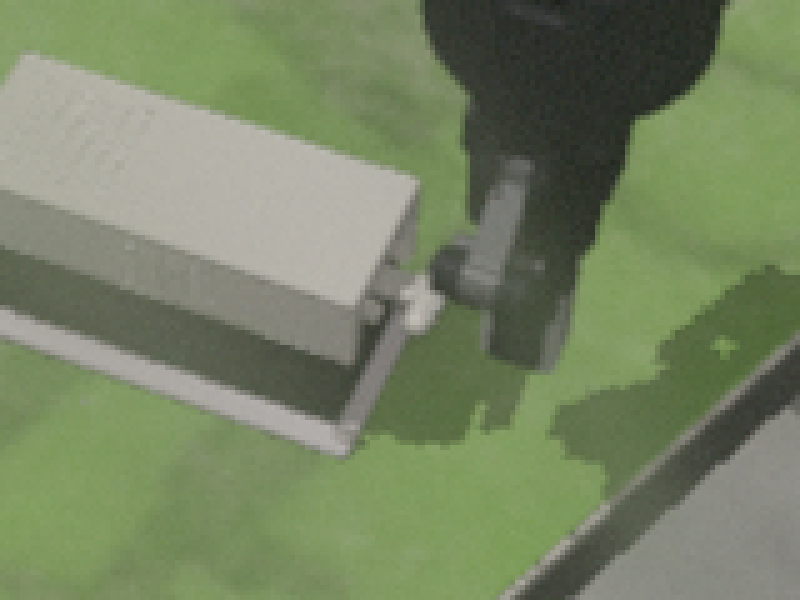

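The picture shows the finger in line with the bar (bar at (420,300), fingertip at (530,360)). A knuckle at (455,265) sticks out towards the hub, so I'll check its extent from depth.

```bash
python3 - <<'E'
from h import *
np.set_printoptions(precision=0,suppress=True,linewidth=150)
O=np.array([533.8,-86,0]);c,s=np.cos(np.radians(8)),np.sin(np.radians(8))
x=np.array([c,-s,0]);y=np.array([s,c,0])
for U,V in [(455,245),(455,265),(440,270),(475,285),(490,290),(505,200),(500,270),(530,270),(500,330),(520,340),(530,355),(555,330),(420,290),(420,310),(415,180),(355,320)]:
    P=w('s2',278+U//5,259+V//5,r=0); print(U,V,None if P is None else np.array([(P-O)@x,(P-O)@y,P[2]]))
T=np.array([427.65,-71.65,0]);print('tcp',(T-O)@x,(T-O)@y)
E
```

```text
455 245 [-96.  47. 123.]
455 265 [-100.   60.  131.]
440 270 [-97.  60. 128.]
475 285 [-107.   63.  130.]
490 290 [-110.   62.  128.]
505 200 [-107.   43.  140.]
500 270 [-111.   57.  132.]
530 270 [-116.   47.  124.]
500 330 [-103.   17.   60.]
520 340 [-108.   14.   55.]
530 355 [-112.   16.   52.]
555 330 [-116.    8.   57.]
420 290 [-76.   3.  48.]
420 310 [-78.  11.  49.]
415 180 [-64. -23.  63.]
355 320 [-64.  24.  53.]
tcp -107.1140894956946 -0.5628778804694142
```

```bash
python3 - <<'E'
from h import *
np.set_printoptions(precision=0,suppress=True,linewidth=150)
O=np.array([533.8,-86,0]);c,s=np.cos(np.radians(8)),np.sin(np.radians(8))
x=np.array([c,-s,0]);y=np.array([s,c,0])
for z in(38,45):
  for X in(-118,-107,-96):
    print(z,X,[(proj('s2',O+X*x+Y*y+[0,0,z])-[278,259])*5 for Y in (14.5,-14.5)])
E
```

```text
38 -118 [array([547., 392.]), array([580., 318.])]
38 -107 [array([509., 379.]), array([543., 305.])]
38 -96 [array([472., 366.]), array([506., 293.])]
45 -118 [array([549., 376.]), array([582., 302.])]
45 -107 [array([511., 363.]), array([545., 289.])]
45 -96 [array([474., 350.]), array([508., 277.])]
```

Emit:
apply_moves(
  series=[
    [1,0,0,-0.004,0],
    [1,0.003,-0.0004,-0.004,0],
    [1,0.006,-0.0008,-0.004,0],
    [1,0.008,-0.0011,-0.004,0],
    [1,0.009,-0.0013,-0.004,0],
    [1,0.009,-0.0013,-0.004,0],
    [1,0.009,-0.0013,-0.004,0],
  ],
)

```text
time: 3.25
position: [435.6, -73.1, 32.3]
eef_rot: [180.0, -0.0, 172.0]
contact_force: [-0.3, -0.3, -0.3]
finger_gap: 0.1
```

```bash
python3 - <<'E'
from h import *
for i in range(4):
  s=robot.get_state();print(s['position'].round(2),s['contact_force'].round(2),s['torque'].round(2))
E
```

```text
[435.58 -73.07  32.26] [-0.31 -0.34 -0.28] [0.02 0.01 0.03]
[435.58 -73.07  32.26] [-0.31 -0.34 -0.28] [0.02 0.01 0.03]
[435.58 -73.07  32.26] [-0.31 -0.34 -0.28] [0.02 0.01 0.03]
[435.58 -73.07  32.26] [-0.31 -0.34 -0.28] [0.02 0.01 0.03]
```

Emit:
apply_moves(
  series=[
    [1,0.001,-0.00014,0,0],
    [1,0.002,-0.0003,0,0],
    [1,0.002,-0.0003,0,0],
    [1,0.002,-0.0003,0,0],
  ],
)

```text
time: 3.65
position: [437.6, -73.4, 32.3]
eef_rot: [180.0, -0.0, 172.0]
contact_force: [0.1, 0.3, -0.3]
finger_gap: 0.0
```

Emit:
apply_moves(
  series=[
    [1,0.0005,-7e-05,0,0],
    [1,0.001,-0.00014,0,0],
    [1,0.001,-0.00014,0,0],
  ],
)

```text
time: 3.95
position: [438.7, -73.5, 32.3]
eef_rot: [-180.0, 0.0, 172.0]
contact_force: [0.2, -0.1, 0.4]
finger_gap: 0.2
```

Emit:
apply_moves(
  series=[
    [1,0.0005,-7e-05,0,0],
    [1,0.001,-0.00014,0,0],
    [1,0.001,-0.00014,0,0],
  ],
)

```text
time: 4.25
position: [439.7, -73.7, 32.3]
eef_rot: [-180.0, 0.0, 172.0]
contact_force: [0.5, -0.0, 0.3]
finger_gap: -0.1
```

Emit:
apply_moves(
  series=[
    [1,0.0005,-7e-05,0,0],
    [1,0.001,-0.00014,0,0],
    [1,0.001,-0.00014,0,0],
  ],
)

```text
time: 4.55
position: [440.7, -73.8, 32.3]
eef_rot: [-180.0, 0.0, 172.0]
contact_force: [0.6, 0.4, 0.4]
finger_gap: -0.3
```

Emit:
apply_moves(
  series=[
    [1,0.0005,-7e-05,0,0],
    [1,0.001,-0.00014,0,0],
    [1,0.001,-0.00014,0,0],
  ],
)

```text
time: 4.85
position: [441.6, -73.9, 32.3]
eef_rot: [-180.0, -0.0, 172.0]
contact_force: [-0.8, 0.6, 0.8]
finger_gap: -0.0
```

Emit:
apply_moves(
  series=[
    [1,0.0005,-7e-05,0,0],
    [1,0.001,-0.00014,0,0],
    [1,0.001,-0.00014,0,0],
  ],
)

```text
time: 5.15
position: [442.7, -74.1, 32.3]
eef_rot: [180.0, -0.0, 172.0]
contact_force: [-0.2, -0.0, -0.6]
finger_gap: -0.1
```

Emit:
apply_moves(
  series=[
    [1,0.0005,-7e-05,0,0],
    [1,0.001,-0.00014,0,0],
    [1,0.001,-0.00014,0,0],
  ],
)

```text
time: 5.45
position: [443.5, -74.2, 32.2]
eef_rot: [-180.0, -0.0, 172.0]
contact_force: [-1.8, -0.3, 0.7]
finger_gap: 0.1
```

Emit:
apply_moves(
  series=[
    [1,0.0005,-7e-05,0,0],
    [1,0.001,-0.00014,0,0],
    [1,0.001,-0.00014,0,0],
  ],
)

```text
time: 5.75
position: [444.6, -74.3, 32.3]
eef_rot: [180.0, -0.0, 172.0]
contact_force: [-1.9, 1.3, 0.8]
finger_gap: -0.1
```

Emit:
apply_moves(
  series=[
    [1,0.0005,-7e-05,0,0],
    [1,0.001,-0.00014,0,0],
    [1,0.001,-0.00014,0,0],
  ],
)

```text
time: 6.05
position: [445.6, -74.5, 32.3]
eef_rot: [-180.0, -0.0, 172.0]
contact_force: [-3.2, 1.4, 0.2]
finger_gap: -0.1
```

Emit:
apply_moves(
  series=[
    [1,0.0005,-7e-05,0,0],
    [1,0.0005,-7e-05,0,0],
  ],
)

```text
time: 6.25
position: [446.1, -74.6, 32.3]
eef_rot: [-180.0, -0.0, 172.0]
contact_force: [-3.2, -0.3, 0.1]
finger_gap: 0.0
```

Emit:
apply_moves(
  series=[
    [1,0.0005,-7e-05,0,0],
    [1,0.0005,-7e-05,0,0],
  ],
)

```text
time: 6.45
position: [446.6, -74.6, 32.3]
eef_rot: [180.0, -0.0, 172.0]
contact_force: [-3.5, 0.9, -0.3]
finger_gap: 0.0
```

Emit:
apply_moves(
  series=[
    [1,0.0005,-7e-05,0,0],
    [1,0.0005,-7e-05,0,0],
  ],
)

```text
time: 6.65
position: [447.1, -74.7, 32.3]
eef_rot: [180.0, -0.0, 172.0]
contact_force: [-4.0, 0.2, -0.7]
finger_gap: 0.1
```

Emit:
apply_moves(
  series=[
    [1,0.0005,-7e-05,0,0],
    [1,0.0005,-7e-05,0,0],
  ],
)

```text
time: 6.85
position: [447.6, -74.8, 32.3]
eef_rot: [180.0, -0.0, 172.0]
contact_force: [-4.1, 0.6, 0.6]
finger_gap: 0.1
```

Emit:
apply_moves(
  series=[
    [1,0.0003,-4e-05,0,0],
    [1,0.0003,-4e-05,0,0],
  ],
)

```text
time: 7.05
position: [447.9, -74.8, 32.3]
eef_rot: [180.0, -0.0, 172.0]
contact_force: [-4.3, 1.6, -0.6]
finger_gap: -0.3
```

Emit:
apply_moves(
  series=[
    [1,0.0005,-7e-05,0,0],
    [1,0.0005,-7e-05,0,0],
  ],
)

```text
time: 7.25
position: [448.4, -74.9, 32.3]
eef_rot: [180.0, -0.0, 172.0]
contact_force: [-4.0, 0.9, -0.4]
finger_gap: 0.0
```

Emit:
apply_moves(
  series=[
    [1,0.0003,-4e-05,0,0],
    [1,0.0003,-4e-05,0,0],
  ],
)

```text
time: 7.45
position: [448.7, -74.9, 32.3]
eef_rot: [180.0, -0.0, 172.0]
contact_force: [-4.6, 1.2, 0.2]
finger_gap: -0.1
```

Emit:
apply_moves(
  series=[
    [1,0.0005,-7e-05,0,0],
    [1,0.0005,-7e-05,0,0],
  ],
)

```text
time: 7.65
position: [449.2, -75.0, 32.3]
eef_rot: [180.0, -0.0, 172.0]
contact_force: [-5.5, 0.9, 0.4]
finger_gap: -0.3
```

Emit:
apply_moves(
  series=[
    [1,0.0003,-4e-05,0,0],
    [1,0.0003,-4e-05,0,0],
  ],
)

```text
time: 7.85
position: [449.5, -75.0, 32.3]
eef_rot: [-180.0, -0.0, 172.0]
contact_force: [-5.1, 0.5, 0.9]
finger_gap: -0.1
```

Emit:
apply_moves(
  series=[
    [1,0.0005,-7e-05,0,0],
    [1,0.0005,-7e-05,0,0],
  ],
)

```text
time: 8.05
position: [450.0, -75.1, 32.3]
eef_rot: [-180.0, -0.0, 172.0]
contact_force: [-4.7, 0.4, -0.6]
finger_gap: 0.1
```

Emit:
apply_moves(
  series=[
    [1,0.0003,-4e-05,0,0],
    [1,0.0003,-4e-05,0,0],
  ],
)

```text
time: 8.25
position: [450.3, -75.1, 32.3]
eef_rot: [180.0, -0.0, 172.0]
contact_force: [-5.5, 0.5, -0.3]
finger_gap: 0.1
```

Emit:
apply_moves(
  series=[
    [1,0.0005,-7e-05,0,0],
    [1,0.0005,-7e-05,0,0],
  ],
)

```text
time: 8.45
position: [450.8, -75.2, 32.3]
eef_rot: [180.0, -0.0, 172.0]
contact_force: [-4.7, 0.8, -0.4]
finger_gap: 0.3
```

Emit:
apply_moves(
  series=[
    [1,0.0003,-4e-05,0,0],
    [1,0.0003,-4e-05,0,0],
  ],
)

```text
time: 8.65
position: [451.0, -75.2, 32.3]
eef_rot: [180.0, -0.0, 172.0]
contact_force: [-5.5, -0.6, -0.8]
finger_gap: -0.0
```

Emit:
apply_moves(
  series=[
    [1,0.0004,-6e-05,0,0],
    [1,0.0004,-6e-05,0,0],
  ],
)

```text
time: 8.85
position: [451.4, -75.3, 32.3]
eef_rot: [180.0, -0.0, 172.0]
contact_force: [-4.4, 0.4, 0.5]
finger_gap: -0.3
```

Emit:
apply_moves(
  series=[
    [1,0.0003,-4e-05,0,0],
    [1,0.0003,-4e-05,0,0],
  ],
)

```text
time: 9.05
position: [451.7, -75.3, 32.3]
eef_rot: [180.0, -0.0, 172.0]
contact_force: [-5.3, 0.7, 0.4]
finger_gap: -0.1
```

Emit:
apply_moves(
  series=[
    [1,0.0004,-6e-05,0,0],
    [1,0.0004,-6e-05,0,0],
  ],
)

```text
time: 9.25
position: [452.1, -75.4, 32.3]
eef_rot: [180.0, -0.0, 172.0]
contact_force: [-5.0, 1.1, 0.1]
finger_gap: 0.1
```

Emit:
apply_moves(
  series=[
    [1,0.0003,-4e-05,0,0],
    [1,0.0003,-4e-05,0,0],
  ],
)

```text
time: 9.45
position: [452.2, -75.4, 32.2]
eef_rot: [-180.0, -0.0, 172.0]
contact_force: [-7.1, -0.2, 0.1]
finger_gap: 0.0
```

Emit:
apply_moves(
  series=[
    [1,0.0002,-3e-05,0,0],
    [1,0.0002,-3e-05,0,0],
  ],
)

```text
time: 9.65
position: [452.2, -75.4, 32.2]
eef_rot: [-180.0, -0.1, 172.0]
contact_force: [-7.2, 0.2, 1.7]
finger_gap: 0.6
```

The tab is at its end stop: the force stepped from 5 to 7 N and the finger stopped moving. Now I draw it up while still pressing.

Emit:
apply_moves(
  series=[
    [1,0,0,0.001,0],
    [1,0,0,0.002,0],
    [1,0,0,0.003,0],
    [1,0.0001,0,0.004,0],
    [1,0.0001,0,0.005,0],
    [1,0.0001,0,0.005,0],
  ],
)

```text
time: 10.25
position: [452.1, -75.3, 37.1]
eef_rot: [180.0, -0.1, 172.0]
contact_force: [-8.0, 1.3, -0.0]
finger_gap: -0.3
```

Emit:
apply_moves(
  series=[
    [1,0,0,0.001,0],
    [1,0.0001,0,0.002,0],
    [1,0.0002,0,0.003,0],
    [1,0.0002,0,0.004,0],
    [1,0.0003,0,0.005,0],
    [1,0.0003,0,0.006,0],
    [1,0.0003,0,0.006,0],
  ],
)

```text
time: 10.95
position: [452.5, -75.3, 43.2]
eef_rot: [180.0, -0.1, 172.0]
contact_force: [-8.1, 1.7, -0.6]
finger_gap: -0.2
```

```bash
cat > front.py <<'E'
from h import *
import sys
f=sys.argv[1]
np.set_printoptions(precision=1,suppress=True)
O=np.array([533.8,-86,0]);c,s=np.cos(np.radians(8)),np.sin(np.radians(8))
x=np.array([c,-s,0]);y=np.array([s,c,0])
for n in('scene','side'):
    snap(n,f+n);D=load(f+n);d=D['d'];v,u=np.nonzero(d>0);z=d[v,u]
    P=np.linalg.inv(D['intrinsics'])@np.stack([u*z,v*z,z]);P=(D['R'].T@(P-D['t'][:,None])).T-O
    X,Y,Z=P@x,P@y,P[:,2]
    m=(abs(Y)<20)&(Z>56)&(Z<80)
    for a in(-60,-45,-30,0,30,50): 
        k=m&(abs(X-a)<4); print(n,a,k.sum(),np.median(Z[k]) if k.any() else '')
E
python3 front.py t1; python3 -c "
from h import *;s=robot.get_state();print(s['position'],s['contact_force'])"
```

```text
scene -60 39 73.37072545348734
scene -45 60 72.05525249580438
scene -30 58 70.88470184231095
scene 0 54 68.77939786003822
scene 30 50 65.87656954463128
scene 50 54 64.3271238671509
side -60 18 71.2325742975292
side -45 114 70.92525832910701
side -30 120 69.61352884924625
side 0 117 67.37382780060196
side 30 106 64.95485582698475
side 50 101 63.351410075013476
[452.42933415 -75.26191641  43.11146558] [-7.04932734  0.25880471  0.70254878]
```

Emit:
apply_moves(
  series=[
    [1,-0.003,0.0004,0,0],
    [1,-0.006,0.0008,0,0],
    [1,-0.01,0.0014,0,0],
    [1,-0.015,0.0021,0,0],
    [1,-0.022,0.003,0,0],
    [1,-0.03,0.004,0,0],
    [1,-0.03,0.004,0.02,0],
  ],
)

```text
time: 11.75
position: [420.7, -70.8, 62.1]
eef_rot: [180.0, -0.2, 172.0]
contact_force: [-0.1, -0.0, 0.2]
finger_gap: 0.2
```

```bash
python3 front.py t2; python3 -c "
from h import *;s=robot.get_state();print(s['position'],s['contact_force'])"
```

```text
scene -60 61 68.34843509678586
scene -45 59 68.36857294410305
scene -30 53 67.6251618615109
scene 0 55 66.41794381489663
scene 30 54 64.49485975110866
scene 50 52 64.45459715827931
side -60 120 67.19902496286204
side -45 118 66.77283523323786
side -30 119 66.35973082339801
side 0 111 64.8308437196185
side 30 111 63.413239583366014
side 50 107 62.61482128474216
[423.62301187 -71.75371837  64.81636564] [ 0.04414613 -0.06699445 -0.01779573]
```

The front stays up by itself (top at about 68.5 mm at the front, 63.5 at the back). Next: above the cover, gripper open.

Emit:
apply_moves(
  series=[
    [1,0,0,0.04,0],
    [0,0,0,0.08,0],
    [0,0.02,-0.003,0.1,0],
    [0,0.06,-0.008,0.1,0],
    [0,0.1,-0.0135,0.1,0],
    [0,0.1,-0.0135,0.1,0],
    [0,0.1,-0.0135,0.1,0],
    [0,0.1,-0.0135,0.1,0],
  ],
)

```text
time: 12.65
position: [522.3, -84.8, 162.9]
eef_rot: [180.0, -0.0, 172.0]
contact_force: [0.2, 0.1, -0.1]
finger_gap: 85.6
```

```bash
python3 - <<'E'
from h import *
s=robot.get_state();print(s['position'],s['eef_rot'],s['finger_gap']); snap('wrist','w3')
for X in [(469.6,-77,69),(593,-93,63)]: print(proj('w3',X))
p=cv2.imread('pics/w3.png')[240:480,160:480];cv2.imwrite('pics/c5.png',cv2.resize(p,None,fx=2.5,fy=2.5,interpolation=3))
E
```

```text
[522.26818052 -84.77010915 162.9059792 ] [ 1.79988947e+02 -4.90405334e-02  1.71986557e+02] 85.63385621185444
[315.93763882 165.59416   ]
[317.94550126 342.75893366]
```

View pics/c5.png

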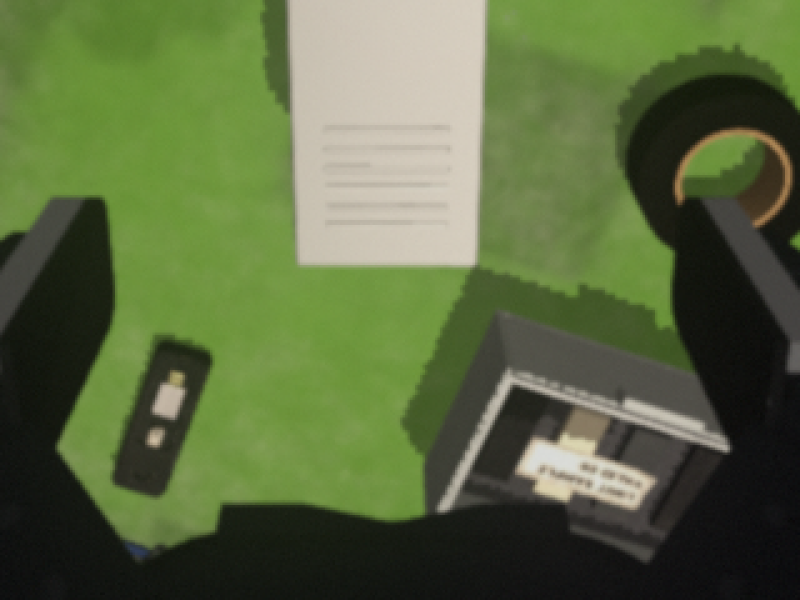

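The wrist picture shows the cover's back edge from (298,265) to (478,265), with the fingers standing clear on both sides at u≈105 and 683.

```bash
python3 - <<'E'
from h import *
np.set_printoptions(precision=1,suppress=True)
T=np.array([522.27,-84.77,0]);c,s=np.cos(np.radians(8)),np.sin(np.radians(8))
x=np.array([c,-s,0]);y=np.array([s,c,0])
for u,v,z in[(298,265,63),(478,265,63),(288,0,69-2.3),(486,0,69-2.3),(324,128,64),(450,128,64),(105,200,162.9),(683,200,162.9)]:
    P=w('w3',160+u/2.5,240+v/2.5,z);print(u,v,P,'rel tool',(P-T)@x,(P-T)@y)
E
```

```text
298 265 [ 591.7 -120.7   63. ] rel tool 73.79787421424548 -25.90026540762456
478 265 [598.9 -69.9  63. ] rel tool 73.83572035783942 25.386633767138918
288 0 [ 512.6 -109.4   66.7] rel tool -6.117433191003036 -25.764775919735833
486 0 [519.7 -59.2  66.7] rel tool -6.0972465662773265 24.96810085194182
324 128 [ 550.4 -106.4   64. ] rel tool 30.829430206818802 -17.509185926183385
450 128 [555.1 -72.7  64. ] rel tool 30.848325101010534 16.569348620718753
105 200 [ 515.  -130.3  162.9] rel tool -0.8495002588552831 -46.140720422360914
683 200 [528.2 -36.8 162.9] rel tool -0.7881951749448662 48.36639837863817
```

Emit:
apply_moves(
  series=[
    [0,0,-0.0008,-0.04,0],
    [0,0,-0.0008,-0.08,0],
    [0,0,-0.0008,-0.105,0],
    [0,0,-0.0008,-0.12,0],
    [0,0,-0.0008,-0.127,0],
    [0,0,-0.0008,-0.127,0],
    [0,0,-0.0008,-0.127,0],
  ],
  force=20,
)

```text
time: 13.4
position: [523.4, -85.9, 37.2]
eef_rot: [-180.0, 0.1, 172.0]
contact_force: [0.3, -0.4, 0.2]
finger_gap: 85.4
```

Emit:
apply_moves(
  series=[
    [0.2,0,0,0,0],
    [0.3,0,0,0,0],
    [0.33,0,0,0,0],
    [0.36,0,0,0,0],
    [0.36,0,0,0,0],
  ],
  force=20,
)

```text
time: 13.9
position: [523.2, -85.8, 36.4]
eef_rot: [-180.0, 0.0, 172.0]
contact_force: [0.4, -0.2, -0.6]
finger_gap: 54.8
```

Emit:
apply_moves(
  series=[
    [0.38,0,0,0,0],
    [0.4,0,0,0,0],
    [0.42,0,0,0,0],
    [0.45,0,0,0,0],
    [0.45,0,0,0,0],
  ],
  force=20,
)

```text
time: 14.4
position: [523.2, -85.8, 36.4]
eef_rot: [-180.0, 0.0, 172.0]
contact_force: [-1.4, -0.5, 3.5]
finger_gap: 51.7
```

Emit:
apply_moves(
  series=[
    [0.45,0.0001,0,0.0009,0],
    [0.45,0.0003,0,0.0018,0],
    [0.45,0.0005,-0.0001,0.0027,0],
    [0.45,0.0007,-0.0001,0.0036,0],
    [0.45,0.0007,-0.0001,0.0036,0],
  ],
)

```text
time: 14.9
position: [523.6, -85.9, 39.8]
eef_rot: [-180.0, -0.0, 172.0]
contact_force: [0.1, -1.3, -4.7]
finger_gap: 51.3
```

Emit:
apply_moves(
  series=[
    [0.45,0.0002,0,0.0009,0],
    [0.45,0.0004,-0.0001,0.0018,0],
    [0.45,0.0006,-0.0001,0.0027,0],
    [0.45,0.0009,-0.0001,0.0036,0],
    [0.45,0.0009,-0.0001,0.0036,0],
  ],
)

```text
time: 15.4
position: [524.7, -86.0, 43.6]
eef_rot: [-180.0, -0.0, 172.0]
contact_force: [-1.1, -1.3, -4.0]
finger_gap: 51.8
```

```bash
python3 front.py t3; python3 -c "
from h import *;s=robot.get_state();print(s['position'],s['contact_force'],s['torque'])"
```

```text
scene -60 69 77.76282941451866
scene -45 56 77.54665769363328
scene -30 54 75.76608965693829
scene 0 0 
scene 30 46 68.66717839864523
scene 50 53 66.82946507222393
side -60 174 70.56358811194062
side -45 114 76.33522973203543
side -30 112 74.48533653092295
side 0 15 71.37474932832636
side 30 25 67.70005333735593
side 50 102 65.68834554638553
[524.62236563 -85.99210465  43.50913212] [-1.55371359 -0.9049087  -3.31471356] [-0.26714673  0.47337687 -0.16447934]
```

The cover is pivoting in the fingers (tilt about 0.11 rad, force 4 N). I'll go on.

Emit:
apply_moves(
  series=[
    [0.45,0.0002,0,0.0009,0],
    [0.45,0.0005,-0.0001,0.0018,0],
    [0.45,0.0008,-0.0001,0.0026,0],
    [0.45,0.001,-0.0001,0.0035,0],
    [0.45,0.0013,-0.0002,0.0044,0],
    [0.45,0.0016,-0.0002,0.0053,0],
    [0.45,0.0019,-0.0003,0.0062,0],
    [0.45,0.0023,-0.0003,0.007,0],
    [0.45,0.0023,-0.0003,0.007,0],
  ],
)

```text
time: 16.4
position: [526.9, -86.2, 50.6]
eef_rot: [-180.0, -0.0, 172.0]
contact_force: [-5.0, -0.7, -3.4]
finger_gap: 51.3
```

```bash
python3 front.py t4; python3 -c "
from h import *;s=robot.get_state();print(s['position'],s['contact_force'],s['torque'])"
```

```text
scene -60 39 74.73179419165727
scene -45 0 
scene -30 0 
scene 0 0 
scene 30 41 72.41489008956083
scene 50 51 68.26458168855245
side -60 95 73.61935167722216
side -45 0 
side -30 0 
side 0 11 78.03923990211423
side 30 9 71.11336940799426
side 50 101 67.38324813483803
[526.91919942 -86.25893782  50.49040218] [-3.64133727 -1.19259874 -2.03237125] [-0.21953761  1.02355753 -0.07752268]
```

Emit:
apply_moves(
  series=[
    [0.45,-0.0003,0,0.001,0],
    [0.45,-0.0004,0,0.002,0],
    [0.45,-0.0004,0,0.003,0],
    [0.45,-0.0002,0,0.004,0],
    [0.45,0,0,0.005,0],
    [0.45,0.0002,0,0.006,0],
    [0.45,0.0003,0,0.0065,0],
    [0.45,0.0003,0,0.0065,0],
  ],
)

```text
time: 17.3
position: [527.4, -86.3, 57.1]
eef_rot: [180.0, 0.0, 172.0]
contact_force: [2.3, -0.5, -5.4]
finger_gap: 51.8
```

```bash
sed -i 's/Z<80/Z<105/;s/(-60,-45/(-55,-45/' front.py; python3 front.py t5; python3 -c "
from h import *;s=robot.get_state();print(s['position'],s['contact_force'],s['torque'])"
```

```text
scene -55 83 98.7096078930659
scene -45 54 97.68204415079416
scene -30 56 93.59147493084527
scene 0 0 
scene 30 43 75.31683069064516
scene 50 46 69.53157471277959
side -55 187 92.99669508516911
side -45 115 97.00149511621726
side -30 110 92.70282079753645
side 0 6 83.4232346390535
side 30 11 74.19860802536876
side 50 95 69.07762332503266
[527.38111517 -86.25611986  57.02615492] [ 1.19061568 -0.21210599 -5.1820665 ] [ 0.0076372  -0.0223212  -0.03640801]
```

Tilt is now about 0.29 rad. Drawing it to the front.

Emit:
apply_moves(
  series=[
    [0.45,-0.001,0.0001,-0.0005,0],
    [0.45,-0.0025,0.0003,-0.0005,0],
    [0.45,-0.004,0.0006,-0.0005,0],
    [0.45,-0.0055,0.0008,-0.0005,0],
    [0.45,-0.0065,0.0009,-0.0005,0],
    [0.45,-0.0065,0.0009,-0.0005,0],
  ],
)

```text
time: 18.0
position: [520.7, -85.4, 56.6]
eef_rot: [-180.0, 0.0, 172.0]
contact_force: [0.1, 0.2, -2.0]
finger_gap: 51.6
```

Emit:
apply_moves(
  series=[
    [0.45,-0.0015,0.0002,0,0],
    [0.45,-0.003,0.0004,0,0],
    [0.45,-0.0045,0.0006,0,0],
    [0.45,-0.006,0.0008,0,0],
    [0.45,-0.006,0.0008,0,0],
  ],
)

```text
time: 18.5
position: [514.6, -84.5, 56.5]
eef_rot: [180.0, -0.0, 172.0]
contact_force: [-0.4, -0.2, -1.1]
finger_gap: 51.5
```

```bash
python3 front.py t6; python3 -c "
from h import *;s=robot.get_state();print(s['position'],s['contact_force'],s['torque'])"
```

```text
scene -55 56 96.28649775504984
scene -45 55 92.9193282077718
scene -30 45 88.76930902318479
scene 0 0 
scene 30 46 71.40304813157556
scene 50 31 65.75471792119436
side -55 116 95.55335780373458
side -45 112 93.0379008578785
side -30 109 87.97310595667427
side 0 1 81.0128828040568
side 30 72 70.51700001054041
side 50 89 64.60370633285834
[514.85142796 -84.57425057  56.50664872] [ 0.27788082 -0.36777838 -1.75011816] [-0.02094241 -0.02407552 -0.01464277]
```

Emit:
apply_moves(
  series=[
    [0.45,0,0,0.003,0],
    [0.45,0,0,0.006,0],
    [0.45,0,0,0.01,0],
    [0.45,0,0,0.014,0],
    [0.45,0,0,0.014,0],
  ],
)

```text
time: 19.1
position: [515.2, -84.7, 71.2]
eef_rot: [-180.0, 0.1, 172.0]
contact_force: [-0.2, -0.7, -1.0]
finger_gap: 51.7
```

Emit:
apply_moves(
  series=[
    [0.45,0,0,0.03,0],
    [0.45,0,-0.005,0.06,0],
    [0.45,-0.005,-0.03,0.08,0],
    [0.45,-0.02,-0.07,0.08,0],
    [0.45,-0.035,-0.11,0.08,0],
    [0.45,-0.05,-0.15,0.08,0],
    [0.45,-0.05,-0.15,0.08,0],
  ],
)

```text
time: 19.8
position: [463.5, -238.5, 150.5]
eef_rot: [-179.9, 0.0, 171.7]
contact_force: [0.2, 0.6, -1.4]
finger_gap: 51.5
```

```bash
python3 - <<'E'
from h import *
np.set_printoptions(precision=1,suppress=True)
A=[]
for f in('scene0','side0'):
    D=load(f);p=D['p'].astype(int);d=D['d'];v,u=np.mgrid[:480,:640]
    P=np.linalg.inv(D['intrinsics'])@np.stack([(u*d).ravel(),(v*d).ravel(),d.ravel()])
    P=(D['R'].T@(P-D['t'][:,None])).T.reshape(480,640,3)
    m=(d>0)&(p.max(2)<90)&(P[...,2]>-6)&(P[...,2]<16)&(P[...,0]>330)&(P[...,0]<580)&(P[...,1]>-550)&(P[...,1]<-225)
    m=cv2.morphologyEx(m.astype(np.uint8),cv2.MORPH_OPEN,np.ones((3,3)))
    n,l,st,_=cv2.connectedComponentsWithStats(m);k=1+np.argmax(st[1:,4])
    Q=P[(l==k)&(P[...,2]>7)]
    print(f,st[k],cv2.minAreaRect(Q[:,:2].astype(np.float32)));A.append(Q)
    for C in (Q,):
        t=np.radians(-10);xx=C[:,0]*np.cos(t)+C[:,1]*np.sin(t);yy=-C[:,0]*np.sin(t)+C[:,1]*np.cos(t)
        a=[np.percentile(xx,q) for q in(.3,99.7)]+[np.percentile(yy,q) for q in(.3,99.7)];print(np.array(a),a[1]-a[0],a[3]-a[2])
s=robot.get_state();print(s['position'],s['contact_force'])
snap('side','s6');snap('scene','sc6')
p=cv2.imread('pics/s6.png')[140:380,230:550];cv2.imwrite('pics/c6.png',cv2.resize(p,None,fx=2.5,fy=2.5,interpolation=3))
E
```

```text
scene0 [  261   299   129   158 10897] ((450.37603759765625, -388.3639831542969), (248.9992218017578, 148.23870849609375), 79.77476501464844)
[ 436.8  584.1 -424.7 -180.9] 147.27328544446362 243.77251800072912
side0 [ 335  149  125  114 8131] ((459.4321594238281, -397.3057861328125), (276.1444091796875, 164.769287109375), 80.15022277832031)
[ 439.4  597.8 -447.9 -173.8] 158.45049998232372 274.0707725476734
[ 463.5 -238.5  150.5] [ 0.2  0.6 -1.4]
```

View pics/c6.png

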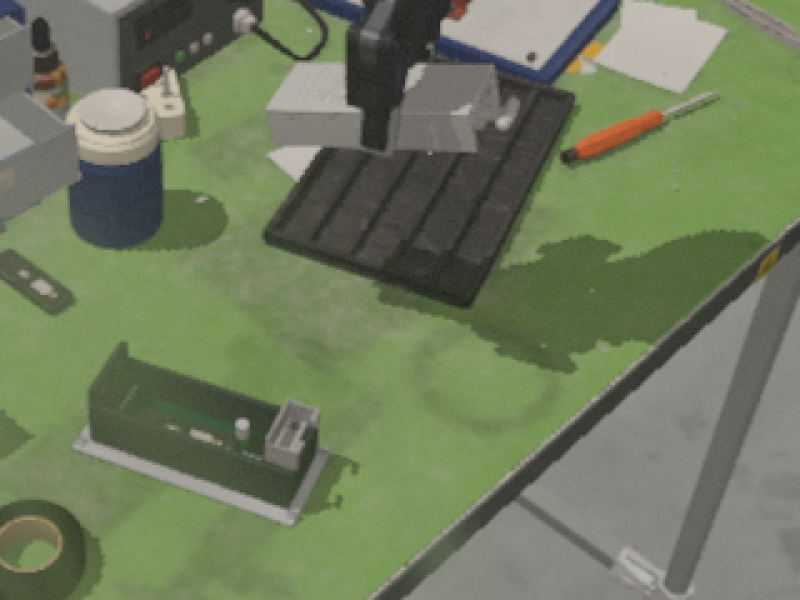

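The cover hangs tilted front-up in the gripper with the tab whole, and the open housing stands at (200,440). The pallet centre is (450.4,-388.4), yaw -10°. I'll check that the fixture beyond the pallet leaves room for the gripper.

```bash
python3 - <<'E'
from h import *
np.set_printoptions(precision=0,suppress=True)
for f in('scene0','side0'):
    D=load(f);d=D['d'];v,u=np.nonzero(d>0);z=d[v,u]
    P=np.linalg.inv(D['intrinsics'])@np.stack([u*z,v*z,z]);P=(D['R'].T@(P-D['t'][:,None])).T
    m=(P[:,2]>25)&(P[:,2]<400)&(P[:,0]>320)&(P[:,0]<600)&(P[:,1]<-300)&(P[:,1]>-560)
    Q=P[m];print(f,len(Q))
    for a in range(320,600,40):
        q=Q[(Q[:,0]>=a)&(Q[:,0]<a+40)]
        if len(q)>3: k=np.argsort(-q[:,1])[3]; print(a,q[k],'zmax',q[:,2].max())
s=robot.get_state();print(s['position'],s['dq'])
E
```

```text
scene0 3310
320 [ 350. -509.   97.] zmax 123.32354429056491
360 [ 362. -512.  101.] zmax 132.08526820004246
400 [ 401. -525.  112.] zmax 138.79795727167814
440 [ 443. -538.  126.] zmax 141.65540787764934
480 [ 482. -550.  135.] zmax 145.8097868284007
560 [ 592. -478.   30.] zmax 310.90229818815953
side0 1797
320 [ 355. -504.   91.] zmax 119.93674904182832
360 [ 362. -507.   94.] zmax 130.01426122933566
400 [ 402. -519.  112.] zmax 143.55591777990477
440 [ 450. -533.  124.] zmax 139.0652780128886
480 [ 482. -546.  131.] zmax 145.524579722213
520 [ 528. -559.  143.] zmax 148.04836034599154
560 [ 593. -476.   25.] zmax 305.16585689547924
[ 464. -235.  150.] [ 2. -0. -0.  0.  0.  0.]
```

Emit:
apply_moves(
  series=[
    [0.45,-0.005,-0.035,0,-0.5],
    [0.45,-0.01,-0.075,0,-1],
    [0.45,-0.016,-0.115,0,-1.5],
    [0.45,-0.0215,-0.145,-0.01,-2],
    [0.45,-0.0215,-0.152,-0.03,-2],
    [0.45,-0.0215,-0.152,-0.05,-2],
    [0.45,-0.0215,-0.152,-0.06,-2],
    [0.45,-0.0215,-0.152,-0.06,-2],
    [0.45,-0.0215,-0.152,-0.06,-2],
  ],
)

```text
time: 20.8
position: [443.9, -386.1, 91.2]
eef_rot: [-180.0, 0.0, 170.0]
contact_force: [-0.2, -0.3, -0.8]
finger_gap: 51.9
```

```bash
python3 - <<'E'
from h import *
np.set_printoptions(precision=1,suppress=True)
s=robot.get_state();print(s['position'],s['eef_rot'],s['contact_force'])
T=s['position'];c,sn=np.cos(np.radians(10)),np.sin(np.radians(10));x=np.array([c,-sn,0]);y=np.array([sn,c,0])
for n in('scene','side'):
    snap(n,'p1'+n);D=load('p1'+n);d=D['d'];v,u=np.nonzero(d>0);z=d[v,u]
    P=np.linalg.inv(D['intrinsics'])@np.stack([u*z,v*z,z]);P=(D['R'].T@(P-D['t'][:,None])).T-[T[0],T[1],0]
    X,Y,Z=P@x,P@y,P[:,2];m=(abs(Y)<30)&(Z>30)&(Z<150)&(abs(X)<100)
    for a in range(-80,90,10):
        k=m&(abs(X-a)<2.5)
        if k.any(): print(n,a,k.sum(),np.percentile(Z[k],[2,50,98]))
E
```

```text
[ 443.9 -386.1   91.2] [-180.    0.  170.] [-0.2 -0.3 -0.8]
scene -70 57 [120.4 124.7 126.9]
scene -60 28 [116.6 120.5 122.7]
scene -50 181 [112.2 131.  136.3]
scene -40 133 [107.  131.  133.9]
scene -30 129 [104.3 128.3 131.1]
scene -20 127 [ 99.7 125.3 128.4]
scene -10 93 [103.3 123.2 139.6]
scene 0 10 [118.3 119.9 121.3]
scene 20 6 [86.9 89.1 92. ]
scene 30 45 [ 84.8 104.3 113.2]
scene 40 119 [ 83.7 107.9 110.2]
scene 50 114 [ 81.3 104.7 107.9]
scene 60 112 [ 77.5 101.9 104.1]
scene 70 44 [ 94.2  99.2 102.5]
side -70 14 [118.8 122.2 124.4]
side -60 18 [118.2 121.  123.6]
side -50 111 [108.4 119.  132.8]
side -40 85 [105.8 130.2 133.5]
side -30 86 [102.4 127.3 130.2]
side -20 86 [ 99.1 124.4 127.2]
side -10 104 [ 96.9 122.3 148.1]
side 0 6 [119.  120.1 121.6]
side 10 3 [130.1 130.7 130.8]
side 20 42 [ 87.4 103.2 114.1]
side 30 54 [ 85.2 105.4 112.9]
side 40 78 [ 81.3 106.6 109.5]
side 50 71 [ 77.7 104.5 106.9]
side 60 75 [ 76.5 101.2 104.1]
side 70 52 [ 86.1  98.8 101.4]
```

Emit:
apply_moves(
  series=[
    [0.45,0.003,-0.001,-0.02,0],
    [0.45,0.005,-0.002,-0.04,0],
    [0.45,0.005,-0.002,-0.052,0],
    [0.45,0.005,-0.002,-0.059,0],
    [0.45,0.005,-0.002,-0.061,0],
    [0.45,0.005,-0.002,-0.061,0],
    [0.45,0.005,-0.002,-0.061,0],
  ],
)

```text
time: 21.6
position: [448.6, -388.9, 30.2]
eef_rot: [-180.0, 0.0, 170.0]
contact_force: [0.0, -0.5, -0.8]
finger_gap: 51.8
```

Emit:
apply_moves(
  series=[
    [0.45,0,0,-0.001,0],
    [0.45,0,0,-0.002,0],
    [0.45,0,0,-0.002,0],
  ],
)

```text
time: 21.9
position: [448.3, -388.6, 27.5]
eef_rot: [-180.0, 0.0, 170.0]
contact_force: [-0.2, 0.0, -1.1]
finger_gap: 51.7
```

Emit:
apply_moves(
  series=[
    [0.45,0,0,-0.001,0],
    [0.45,0,0,-0.002,0],
    [0.45,0,0,-0.002,0],
  ],
)

```text
time: 22.2
position: [448.3, -388.5, 25.3]
eef_rot: [180.0, -0.0, 170.0]
contact_force: [-0.2, -0.0, -1.7]
finger_gap: 51.7
```

Emit:
apply_moves(
  series=[
    [0.45,0,0,-0.001,0],
    [0.45,0,0,-0.002,0],
    [0.45,0,0,-0.002,0],
  ],
)

```text
time: 22.5
position: [448.5, -388.7, 23.7]
eef_rot: [-180.0, 0.0, 170.0]
contact_force: [-0.7, 0.5, 3.3]
finger_gap: 51.6
```

Emit:
apply_moves(
  series=[
    [0.45,0,0,-0.001,0],
    [0.45,0,0,-0.002,0],
    [0.45,0,0,-0.002,0],
  ],
)

```text
time: 22.8
position: [448.3, -388.8, 21.7]
eef_rot: [-180.0, 0.0, 170.0]
contact_force: [-2.9, 0.9, 6.2]
finger_gap: 51.4
```

Emit:
apply_moves(
  series=[
    [0.45,-0.0005,0.0001,-0.001,0],
    [0.45,-0.001,0.0002,-0.002,0],
    [0.45,-0.0015,0.0003,-0.003,0],
    [0.45,-0.002,0.0003,-0.004,0],
    [0.45,-0.002,0.0003,-0.004,0],
  ],
)

```text
time: 23.3
position: [446.2, -388.4, 17.7]
eef_rot: [-180.0, 0.0, 170.0]
contact_force: [-3.1, 0.4, 4.4]
finger_gap: 51.4
```

Emit:
apply_moves(
  series=[
    [0.45,-0.0005,0.0001,-0.001,0],
    [0.45,-0.001,0.0002,-0.002,0],
    [0.45,-0.0014,0.0002,-0.003,0],
    [0.45,-0.0018,0.0003,-0.004,0],
    [0.45,-0.0018,0.0003,-0.004,0],
  ],
)

```text
time: 23.8
position: [444.5, -388.1, 13.6]
eef_rot: [-180.0, -0.0, 170.0]
contact_force: [-1.7, 0.6, 4.4]
finger_gap: 51.6
```

```bash
cat > lev.py <<'E'
from h import *
import sys
np.set_printoptions(precision=1,suppress=True)
s=robot.get_state();print(s['position'],s['contact_force'])
C=np.array([450.4,-388.4,0]);c,sn=np.cos(np.radians(10)),np.sin(np.radians(10));x=np.array([c,-sn,0]);y=np.array([sn,c,0])
for n in('scene','side'):
    f=sys.argv[1]+n;snap(n,f);D=load(f);d=D['d'];v,u=np.nonzero(d>0);z=d[v,u]
    P=np.linalg.inv(D['intrinsics'])@np.stack([u*z,v*z,z]);P=(D['R'].T@(P-D['t'][:,None])).T-C
    X,Y,Z=P@x,P@y,P[:,2];m=(abs(Y)<18)&(Z>20)&(Z<85)
    print(n,[(a,round(float(np.median(Z[m&(abs(X-a)<3)])),1)) for a in(-55,-45,-35,-25,30,40,50,55) if (m&(abs(X-a)<3)).sum()>5])
    k=(Z>30)&(Z<45)&(abs(X)<90)&(abs(Y)<45)
    print(cv2.minAreaRect((P[k][:,:2]+C[:2]).astype(np.float32)))
E
python3 lev.py l1
```

```text
[ 444.5 -388.1   13.6] [-1.7  0.6  4.4]
scene [(-55, 48.0), (-45, 47.2), (-35, 46.1), (-25, 45.3), (30, 39.5), (40, 38.7), (50, 37.5), (55, 36.9)]
((443.02587890625, -391.9297180175781), (71.14554595947266, 144.73599243164062), 79.39114379882812)
side [(-55, 45.9), (-45, 45.4), (-35, 44.8), (-25, 43.9), (30, 38.0), (40, 36.7), (50, 35.8), (55, 35.4)]
((447.89459228515625, -378.4101257324219), (70.7745361328125, 144.49252319335938), 81.61135864257812)
```

Emit:
apply_moves(
  series=[
    [0.45,-0.0002,0.0002,-0.001,0],
    [0.45,-0.0003,0.0004,-0.002,0],
    [0.45,-0.0005,0.0005,-0.003,0],
    [0.45,-0.0006,0.0006,-0.004,0],
    [0.45,-0.0006,0.0006,-0.004,0],
  ],
)

```text
time: 24.4
position: [443.8, -387.6, 9.6]
eef_rot: [-180.0, -0.0, 170.0]
contact_force: [-3.9, -0.6, 4.3]
finger_gap: 51.5
```

Emit:
apply_moves(
  series=[
    [0.45,0,0,-0.001,0],
    [0.45,0,0,-0.0015,0],
    [0.45,0,0,-0.0015,0],
  ],
)

```text
time: 24.7
position: [443.7, -387.6, 8.1]
eef_rot: [-180.0, -0.0, 170.0]
contact_force: [-3.8, -0.2, 5.0]
finger_gap: 51.7
```

```bash
python3 lev.py l2
```

```text
[ 443.7 -387.6    8.1] [-3.8 -0.2  5. ]
scene [(-55, 38.5), (-45, 38.6), (-35, 38.4), (-25, 38.3), (30, 37.7), (40, 37.4), (50, 37.6), (55, 37.1)]
((451.0653381347656, -388.10601806640625), (65.93123626708984, 125.72727966308594), 79.84614562988281)
side [(-55, 36.9), (-45, 37.4), (-35, 36.4), (-25, 36.7), (30, 36.1), (40, 36.0), (50, 36.0), (55, 35.8)]
((454.44140625, -384.408935546875), (79.38324737548828, 126.28070068359375), 80.67338562011719)
```

Emit:
apply_moves(
  series=[
    [0.45,0,0,-0.0006,0],
    [0.45,0,0,-0.0006,0],
    [0.36,0,0,-0.0006,0],
    [0.33,0,0,0,0],
    [0.25,0,0,0,0],
    [0.15,0,0,0,0],
    [0.1,0,0,0,0],
  ],
)

```text
time: 25.5
position: [444.0, -387.3, 7.9]
eef_rot: [180.0, 0.0, 170.0]
contact_force: [-0.7, -0.2, 0.0]
finger_gap: 77.0
```

Emit:
apply_moves(
  series=[
    [0.1,0,0,0.01,0],
    [0.1,0,0,0.03,0],
    [0.1,0,0,0.06,0],
    [0.1,0,0,0.1,0],
    [0.1,0,0,0.14,0],
    [0.1,-0.03,0.05,0.17,0],
    [0.1,-0.06,0.1,0.17,0],
    [0.1,-0.09,0.15,0.17,0],
    [0.1,-0.09,0.17,0.17,0],
    [0.1,-0.09,0.17,0.17,0],
  ],
)

```text
time: 26.5
position: [351.4, -212.9, 179.0]
eef_rot: [180.0, -0.0, 170.1]
contact_force: [-0.2, 0.6, -1.5]
finger_gap: 77.1
```

```bash
python3 lev.py l3; python3 - <<'E'
import cv2
p=cv2.imread('pics/l3side.png')[130:370,210:530];cv2.imwrite('pics/c7.png',cv2.resize(p,None,fx=2.5,fy=2.5,interpolation=3))
E
```

```text
[ 351.4 -212.9  179. ] [-0.2  0.6 -1.5]
scene [(-55, 37.3), (-45, 37.5), (-35, 37.4), (-25, 37.7), (30, 37.3), (40, 37.4), (50, 37.5), (55, 37.5)]
((451.134033203125, -388.7342224121094), (54.09297561645508, 126.48424530029297), 80.01506805419922)
side [(-55, 35.8), (-45, 35.7), (-35, 36.0), (-25, 35.6), (30, 36.1), (40, 36.3), (50, 36.4), (55, 36.4)]
((454.1690673828125, -384.9800720214844), (58.77621078491211, 126.57496643066406), 79.47529602050781)
```

View pics/c7.png

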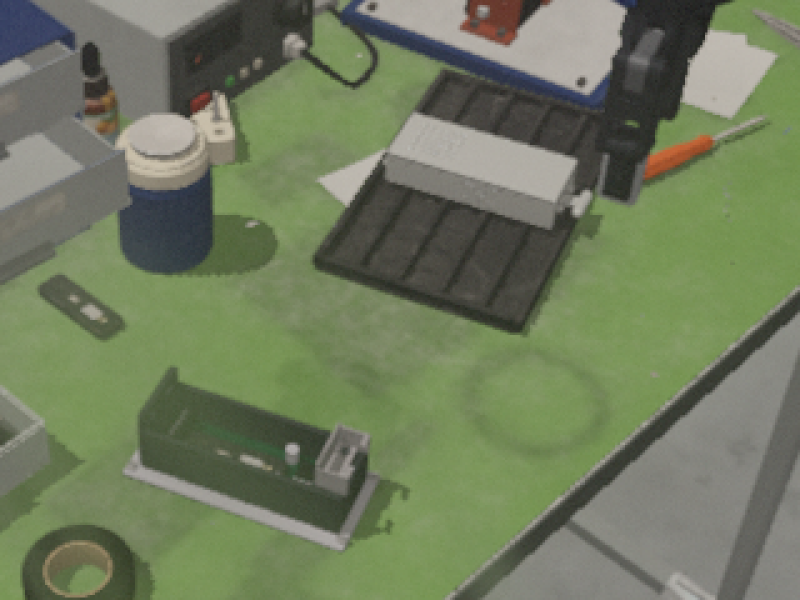

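The cover lies flat and right way up on the middle of the pallet at (480,170), with its tab whole. The housing, bottle, module and tape are where they were, and the gripper is clear. Handing in.

```bash
python3 -c "
from h import *;print(job_done())"
```

```text
the job is handed in; nothing more can be done
None
```

The cover is off the hub and lies flat, right way up, on the middle of the pallet. I handed the job in at about 27 s.

- **Tab:** I pressed the thumb bar in steps of 0.2 to 1 mm until it met its end stop. The force stepped from 5 to 7 N and the finger stopped moving. I drew it up 11 mm while pressing, at no more than about 8 N. After I let go, the front stayed up by itself, its top about 5 mm above its clipped-in height.
- **Cover:** Gripped at 20 N, it swung up to about 0.29 rad. I drew it 13 mm to the front and lifted it free. Forces read at the end of each move stayed at or below about 6 N. It touched the pallet back edge first, and I then lowered it flat and let go.
- **Last checks:** The top is level, at about 37 mm. The scene camera puts its centre at about (451, -389), against a measured pallet centre of (450, -388). The last picture shows the tab whole and the bottle, tape roll and module apparently where they were; the gripper was clear of everything.
- **Disagreement:** The side camera puts the cover's centre at (454, -385), about 5 mm from the scene camera's figure. Part of that is the roughly 2 mm calibration error, and part is the finger and side-wall points in its fit. No other check failed.

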